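Set up the folding scanner rest

ROBOT

A 6-joint arm with a two-finger parallel gripper is mounted at the origin on a cart in front of the work surface, level with it; the furniture and walls round the work are solid. World frame = base frame: x ahead of the robot, y to its left, z up, the work surface at z = 0. Lengths are in m, angles in rad, forces in N, time in s.
With the tool pointing down it reaches from about 0.35 to 0.775 m from the base axis. Payload 5.5 kg.
Tool frame: the origin (TCP) lies between the finger pads; the fingertips stand 19 mm ahead of it and the grasp point (between the pads) is the TCP; z points along the fingers, y is the direction in which the jaws open and shut (so a half turn about z gives the same grasp; the last joint's range is limited). The gripper opens to 85 mm and grips with 20 to 120 N. Pads are 22 mm wide; open, the fingers measure 114 mm over their backs; the gripper's body (76 mm by 85 mm) begins 54 mm behind the grasp point. The pads swing forward as they close: fully open they stand 13 mm farther back than shut.
Start: joints at [-1.473, 0.313, 0.046, 1.304, 0, 1.431], TCP at [0.135, -0.559, 0.225] pointing down, gripper open.
Joint ranges: [-2.76, 2.76], [-0.86, 1.69], [-1.03, 1.26], [-2.2, 2.34], [-1.47, 1.5], [-3.14, 3.14]. Speed limits (rad/s): [2.57, 2.57, 3.14, 3.14, 3.14, 3.14].

INTERFACE

Orientations are given as a unit quaternion [w, x, y, z].
In Python, from workcell import get_state, cams, workorder gives the robot as it stands.
- The arm moves only by the tool play_rows, never from a script. Its argument "series" is text: rows parted by semicolons, each of 7 numbers parted by spaces: the opening in per cent of the stroke, from 0 (shut) to 100 (fully open), then the shift along the tool's x, y, z in cm, then the turn, a rotation vector about the tool's x, y, z in degrees. A call has 1 to 12 rows; each row shifts and turns the commanded pose from where the row before left it, along the tool's axes as they then stand; what a row does not reach is not made up. A row lasts 1/8 s, in which the tool goes at most 62.5 mm and 10.7 degrees, less where a joint would pass 70% of its speed; a pose out of reach is approached as far as the arm can. A call with a gripper value outside its range is refused whole. The fingers move at their own pace and stop on an object; "newtons" is the grip in N (left out, the last holds). Time passes only in rows, so rows that do not move let the fingers close. It gives the time, the measured TCP pose, the force and the opening at its end, in the units of the state.
- get_state(): the state, without advancing time (a new reading comes with each control period).
- cams.read_camera(name): name is "side" or "top"; returns the picture (384x512x3 uint8, red, green, blue); there is no depth.
- cams.get_calibration(name): a dict with "fx", "fy", "cx", "cy" (pixels), "distortion" ([k1, k2, p1, p2, k3] as OpenCV has them; the pictures are not rectified), "rvec" (rotation vector, rad) and "tvec" (3), from world to camera coordinates, as OpenCV has them. Camera axes: x right, y down, z forward; pixel columns grow to the right and rows downward; lengths in m; the calibration is good to about 2 mm. A picture is of the moment at which its call begins. get_calibration takes no time and is no camera call.
- workorder.hand_in(): hands the job in, once; it reports no verdict.
The state is a dict: "clock": time; "joint_pos": joint angles; "qvel": joint speeds; "tau": joint torques, N m; "tcp_pos": TCP position; "orientation": TCP orientation; "wrist_force": force on the tool from outside, world axes, zero at the start; "ft_torque": the same for the moment, N m; "finger_gap": finger opening in m.
Only numpy, scipy, OpenCV 4.12 (cv2) and the standard library are available. Lean on these libraries where they do the work, as an engineer would, in place of code of your own. Each camera call takes 0.05 s, during which the arm holds its last target.

TASK

Lift the folded metal rest by its black pull until it snaps open and stays up as a slope, then take the hand scanner from the bench and lay it on the slope: flat on its side, lengthways across the panel and behind the two lips. Set the scanner down rather than dropping it, let go with the rest still open, and leave the other things on the bench where they are.

Things in the scene. Friction and masses are not known exactly. Their poses are not given: they have to be found in the camera images.
- stand_hinge (a point): Middle of the hinge line of the folding rest, on its fixed base, 24 mm above the bench. Own axes do not turn with the panel: x level from the hinge to the far edge of the folded panel, y along the hinge line (roughly away from the robot), z up. The panel turns about this y, its x rising towards z.
- stand_panel (a joint): Panel angle, rad: 0 folded flat, 0.45 (26 deg) open at its stop, far edge raised, sloping down to the hinge. Over-centre spring: about 8 N up at the pull starts it, then it eases; beyond about 0.30 it springs open by itself and stays. More than about 6 N down on the middle of the open panel folds it again, so lay things on lightly.
- panel_seat (a point): Point on the panel's upper face, 45 mm from the hinge line and 4 mm above it, midway across; turns with the panel: x up the slope, y along the hinge, roughly away from the robot, z out of the face. Panel 165 mm long, 190 wide. Two lips at the hinge edge, each 45 mm wide, 15 mm high, 100 mm gap between them for fingers; the scanner side touching them lies 34 mm below this point (in x).
- panel_pull (a point): Centre of the black upright pull near the panel's far edge: a block 14 mm thick along the panel's x, 80 mm wide along y, standing 36 mm above the face; this point is 150 mm from the hinge line and 18 mm above the face. Axes as panel_seat. Grip it across its 14 mm.
- scanner: Loose black-grey hand barcode scanner lying on its side, 57 x 161 x 34 mm, about 0.16 kg; origin in the middle of its underside, y along its length, z up (34 mm thick). Wide head (57 mm) towards -y; handle towards +y tapers from 39 mm at y = 5 to 28 mm at the end, centre line at x = 2 mm. Grip it across x near y = 10 mm. Either end may point either way on the rest.
- stand: The folding rest as a whole: dark steel base frame (177 x 182 mm) fixed to the bench, aluminium panel hinged along its left edge as the robot sees it (turned up to 30 deg), prop leg below. Origin on the bench below the middle of the hinge line, axes as stand_hinge.
- marker: Bystander: black marker pen lying on the bench, 135 x 18 mm, loose.
- brown_roll: Bystander: brown tape roll, 100 mm across, 48 mm high, loose.
- clear_roll: Bystander: pale clear tape roll, 108 mm across, 48 mm high, loose.
- driver: Bystander: screwdriver with orange handle, 202 mm long, loose.

How it is judged:
On the way:
1. the rest is snapped open while the scanner is not yet on it (value of joint stand_panel above 0.41 rad and contact force between scanner and stand below 0.05 N), for 0.2 s.
At the end, for the whole second after the job is handed in: The rest is open (above 0.41 rad) and the scanner lies still on its panel, flat on the face (within 0.15 rad and 8 mm), lengthways across it within 0.35 rad either way round, its origin within 50 mm of the middle across and from 20 mm below to 55 mm above panel_seat along the slope (value of joint stand_panel above 0.41 rad and contact force between scanner and stand above 0.3 N and x of scanner in the frame of panel_seat between -0.02 and 0.055 m and y of scanner in the frame of panel_seat between -0.05 and 0.05 m and z of scanner in the frame of panel_seat between -0.006 and 0.008 m and angle between the z axis of scanner and the z axis of panel_seat, either way round below 0.15 rad and angle between the y axis of scanner and the y axis of panel_seat, either way round below 0.35 rad and linear speed of scanner below 0.03 m/s); the robot touches nothing.
It fails at once if the scanner is dropped: it moves faster than 0.6 m/s with no finger touching it (linear speed of scanner above 0.6 m/s and contact force between scanner and the fingers below 0.02 N).
It fails at once if a bystander (marker, tape rolls, screwdriver) is moved more than 40 mm (distance of any of marker, brown_roll, clear_roll, driver from where it was at the start of the episode above 0.04 m).
It also fails if it takes over 59 s, if anything falls off the work surface, if the arm or the gripper's body presses on something with over 40 N, if the wrist force passes 120 N, or if a joint passes its speed limit or range.

## Working session

There is one attempt and no reset: what is moved stays moved. The work goes in short steps, Python scripts to look and compute and a tool call to move; the robot and the scene stay as the last step left them, time stands still between calls to the robot, and variables do not carry over. Pictures are saved under pics/ and viewed, and the job is handed in when it is done.

Besides the shell and the picture viewer there is one more tool, called after "Call:" as a command line: name --argument value ..., lists and objects as JSON in quotes. play_rows: Moves the arm, as the interface text tells. Its arguments: {"type":"object","properties":{"series":{"type":"string"},"newtons":{"type":"number"}},"required":["series"]}

```bash
mkdir -p pics; ls
python3 - <<'E'
from workcell import get_state, cams
import cv2,numpy as np
np.set_printoptions(precision=4,suppress=True)
for n in("side","top"):
    im=cams.read_camera(n); cv2.imwrite(f"pics/{n}0.png",cv2.cvtColor(im,cv2.COLOR_RGB2BGR)); print(n,cams.get_calibration(n))
print(get_state())
E
```

```text
pics
side {'fx': 410.42593389309457, 'fy': 410.42593389309457, 'cx': 246.84089876242908, 'cy': 190.87085021658166, 'distortion': array([0.042, 0.   , 0.   , 0.   , 0.   ]), 'rvec': array([ 0.039 ,  2.5865, -1.7131]), 'tvec': array([0.5704, 0.1788, 0.9018])}
top {'fx': 445.1636141281164, 'fy': 445.1636141281164, 'cx': 256.27388236145396, 'cy': 185.1459641311467, 'distortion': array([-0.0447,  0.    ,  0.    ,  0.    ,  0.    ]), 'rvec': array([ 2.1236, -2.1272,  0.1552]), 'tvec': array([-0.2533,  0.5509,  1.179 ])}
{'clock': 0.1, 'joint_pos': array([-1.4726,  0.3139,  0.0451,  1.3036, -0.    ,  1.4312]), 'qvel': array([ 0.0011, -0.0029,  0.0015, -0.0012, -0.0015, -0.0013]), 'tau': array([  0.0037, -48.1723,  29.9246,   0.0126,  -0.0001,  -0.    ]), 'tcp_pos': array([ 0.1354, -0.5584,  0.2241]), 'orientation': array([-0.0008,  0.9929,  0.1186,  0.    ]), 'wrist_force': array([-0.0449, -0.712 , -0.4151]), 'ft_torque': array([-0.0276,  0.0082,  0.0533]), 'finger_gap': 0.08563128801690746}
```

View pics/top0.png

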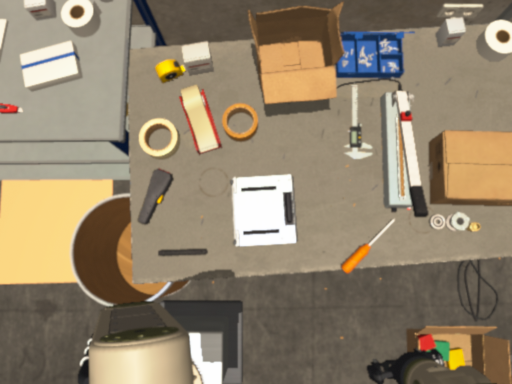

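View pics/side0.png

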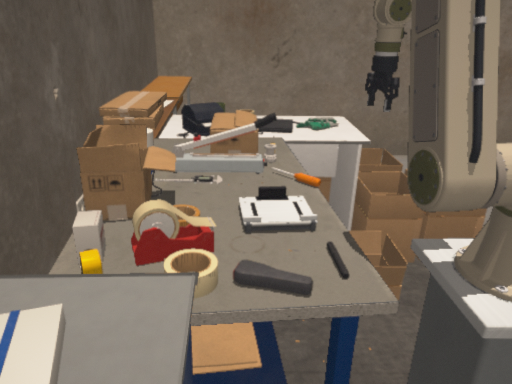

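```bash
cat > h.py <<'E'
import cv2,numpy as np
from workcell import get_state, cams
np.set_printoptions(precision=4,suppress=True)
def cal(n):
    c=cams.get_calibration(n);K=np.array([[c['fx'],0,c['cx']],[0,c['fy'],c['cy']],[0,0,1]]);return K,np.array(c['distortion']),np.array(c['rvec']),np.array(c['tvec'])
def ray(n,p):
    K,d,r,t=cal(n);R=cv2.Rodrigues(r)[0]
    u=cv2.undistortPoints(np.array(p,float).reshape(-1,1,2),K,d).reshape(-1,2)
    D=np.c_[u,np.ones(len(u))]@R; return -R.T@t,D
def onz(n,p,z):
    o,D=ray(n,p);return o+D*((z-o[2])/D[:,2])[:,None]
def tri(pt,ps):
    o1,a=ray('top',[pt]);o2,b=ray('side',[ps]);A=np.c_[a[0],-b[0]];s=np.linalg.lstsq(A,o2-o1,rcond=None)[0]
    x,y=o1+a[0]*s[0],o2+b[0]*s[1];return (x+y)/2,np.linalg.norm(x-y)
def proj(n,P):
    K,d,r,t=cal(n);return cv2.projectPoints(np.array(P,float).reshape(-1,1,3),r,t,K,d)[0].reshape(-1,2)
def snap(n,name,box=None,s=1):
    im=cams.read_camera(n)[:,:,::-1].copy();cv2.imwrite(f"pics/{name}_raw.png",im)
    crop(im,name,box,s);return im
def crop(im,name,box,s):
    if box:im=im[box[1]:box[3],box[0]:box[2]]
    cv2.imwrite(f"pics/{name}.png",cv2.resize(im,None,fx=s,fy=s,interpolation=cv2.INTER_CUBIC))
E
python3 - <<'E'
from h import *
t=cv2.imread('pics/top0.png');s=cv2.imread('pics/side0.png')
crop(t,'t1',(125,160,305,265),4.4);crop(s,'s1',(225,180,355,300),4.9)
print(onz('top',[[233,178],[233,245],[296,245],[293,175]],.026))
g=cv2.cvtColor(t,cv2.COLOR_BGR2HSV)
m=((g[:,:,2]>170)&(g[:,:,1]<40)).astype(np.uint8); m2=np.zeros_like(m);m2[165:260,222:305]=m[165:260,222:305]
c=max(cv2.findContours(m2,0,2)[0],key=cv2.contourArea);print('panel',cv2.minAreaRect(c),cv2.boxPoints(cv2.minAreaRect(c)))
d=(g[:,:,2]<75).astype(np.uint8)
for nm,b in(('scan',(132,162,180,230)),('pull',(280,180,300,235)),('marker',(150,243,215,260)),('barA',(238,182,280,195)),('barB',(238,232,285,245))):
    k=np.zeros_like(d);k[b[1]:b[3],b[0]:b[2]]=d[b[1]:b[3],b[0]:b[2]]
    cs=cv2.findContours(k,0,2)[0]
    if cs:
        c=max(cs,key=cv2.contourArea);r=cv2.minAreaRect(c);print(nm,r,cv2.boxPoints(r).tolist())
E
```

```text
[[ 0.5738 -0.1888  0.026 ]
 [ 0.3879 -0.1904  0.026 ]
 [ 0.3878 -0.362   0.026 ]
 [ 0.5817 -0.3564  0.026 ]]
panel ((263.1245422363281, 209.99221801757812), (70.23795318603516, 62.0040168762207), 86.42366790771484) [[229.9922 176.8755]
 [291.8755 173.0078]
 [296.2568 243.1089]
 [234.3736 246.9767]]
scan ((151.00001525878906, 213.00001525878906), (2.683281421661377, 23.25510597229004), 26.56505012512207) [[144.6000213623047, 222.8000030517578], [155.00001525878906, 202.00001525878906], [157.40000915527344, 203.2000274658203], [147.00001525878906, 224.00001525878906]]
pull ((287.9066467285156, 207.50584411621094), (29.193038940429688, 5.614046096801758), 86.42366790771484) [[284.1946105957031, 193.1128387451172], [289.7976989746094, 192.7626495361328], [291.6186828613281, 221.8988494873047], [286.0155944824219, 222.24903869628906]]
marker ((182.5, 252.0), (4.0, 47.0), 90.0) [[159.0, 250.0], [206.0, 250.0], [206.0, 254.0], [159.0, 254.0]]
barA ((258.01019287109375, 188.21380615234375), (1.2842592000961304, 32.05891036987305), 87.27368927001953) [[241.9683380126953, 188.3348388671875], [273.990966796875, 186.80996704101562], [274.05206298828125, 188.0927734375], [242.0294189453125, 189.61764526367188]]
barB ((254.5, 232.0), (19.0, 0.0), 180.0) [[264.0, 232.0], [264.0, 232.0], [245.0, 232.0], [245.0, 232.0]]
```

View pics/t1.png

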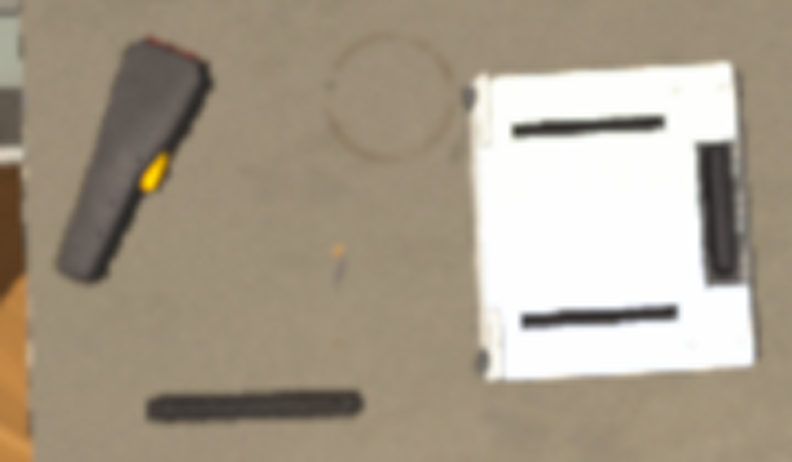

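View pics/s1.png

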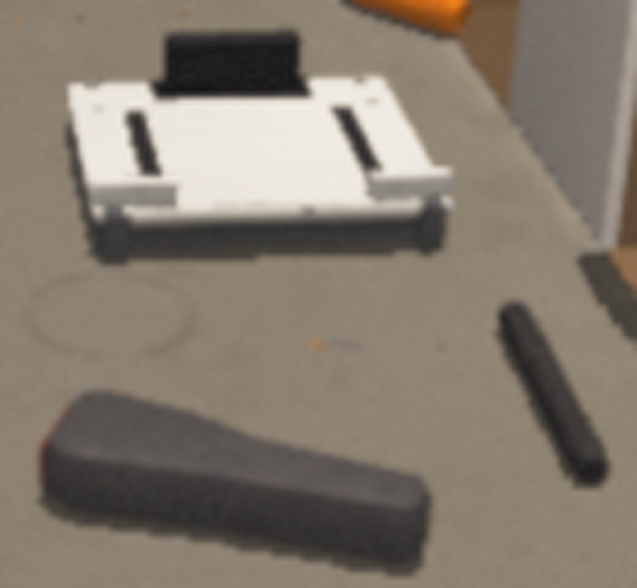

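Run:
```python
from h import *
T=lambda p:np.array(p,float)/4.4+[125,160]
S=lambda p:np.array(p,float)/4.9+[225,180]
print('cam',ray('top',[[0,0]])[0],ray('side',[[0,0]])[0])
P=onz('top',T([[735,62],[753,366],[492,380],[474,78]]),.028);print('panel corners far/robot...',P)
print('lens',[np.linalg.norm(P[i]-P[(i+1)%4]) for i in range(4)])
d=P[0]-P[1];print('far edge ang',np.degrees(np.arctan2(d[1],d[0])));d=P[0]-P[3];print('side dir',np.degrees(np.arctan2(d[1],d[0]))+90)
for n,p in(('slotA',[[513,131],[663,122]]),('slotB',[[522,322],[677,312]])):
    q=onz('top',T(p),.028);d=q[1]-q[0];print(n,q,np.degrees(np.arctan2(d[1],d[0]))+90)
# pull top outline at z=.064: top face
print('pull top@.064',onz('top',T([[698,143],[731,143],[738,283],[708,285]]),.064))
print('pull side top edge',onz('side',S([[166,35],[298,33]]),.064))
print('pull base',onz('side',S([[166,93],[300,95]]),.028))
# scanner top-face outline at .034 (top view)
sc=T([[122,62],[135,42],[195,60],[210,88],[165,165],[98,280],[58,268]])
print('scan',onz('top',sc,.034))
t=cv2.imread('pics/top0.png');g=cv2.cvtColor(t,cv2.COLOR_BGR2HSV)
b=(132,165,182,228);r=t[b[1]:b[3],b[0]:b[2]].astype(int)
m=((r.max(2)<95)|((g[b[1]:b[3],b[0]:b[2],1]>150))).astype(np.uint8)
c=max(cv2.findContours(m,0,2)[0],key=cv2.contourArea)+np.array([b[0],b[1]])
w=onz('top',c.reshape(-1,2),.025)[:,:2]
rc=cv2.minAreaRect((w*1000).astype(np.float32));print(rc,cv2.boxPoints(rc))
v=t.copy();cv2.drawContours(v,[c],-1,(0,255,0),1);crop(v,'v1',(125,160,305,265),4)
```

```text
cam [ 0.3484 -0.2789  1.2484] [0.6117 0.7355 0.5055]
panel corners far/robot... [[ 0.5839 -0.3537  0.028 ]
 [ 0.3926 -0.3623  0.028 ]
 [ 0.3842 -0.2009  0.028 ]
 [ 0.5742 -0.1882  0.028 ]]
lens [np.float64(0.19147605620553754), np.float64(0.1616080712775548), np.float64(0.190467909207706), np.float64(0.16578897018155705)]
far edge ang 2.587552096509255
side dir 3.3490217620950204
slotA [[ 0.5401 -0.2131  0.028 ]
 [ 0.5455 -0.3078  0.028 ]] 3.2891556549791403
slotB [[ 0.4199 -0.2194  0.028 ]
 [ 0.426  -0.3156  0.028 ]] 3.6030858128449097
pull top@.064 [[ 0.5266 -0.3282  0.064 ]
 [ 0.5266 -0.3484  0.064 ]
 [ 0.4411 -0.3515  0.064 ]
 [ 0.4399 -0.3334  0.064 ]]
pull side top edge [[ 0.524  -0.3334  0.064 ]
 [ 0.4471 -0.3366  0.064 ]]
pull base [[ 0.523  -0.332   0.028 ]
 [ 0.4449 -0.3291  0.028 ]]
scan [[ 0.5843  0.0358  0.034 ]
 [ 0.5973  0.028   0.034 ]
 [ 0.5854 -0.011   0.034 ]
 [ 0.5673 -0.0211  0.034 ]
 [ 0.5182  0.0059  0.034 ]
 [ 0.4457  0.0457  0.034 ]
 [ 0.4532  0.0713  0.034 ]]
((518.9371337890625, 25.843040466308594), (54.4886589050293, 155.02777099609375), 73.71212768554688) [[436.8932  21.432 ]
 [585.6989 -22.0476]
 [600.981   30.2541]
 [452.1754  73.7337]]
```

View pics/v1.png

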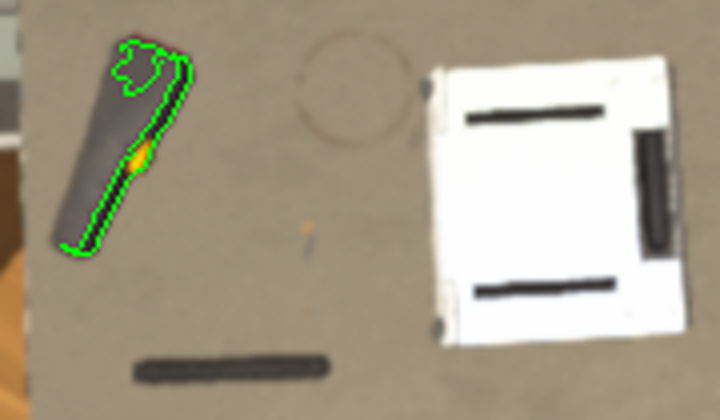

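Run:
```python
from h import *
t=cv2.imread('pics/top0.png');s=cv2.imread('pics/side0.png')
crop(t,'t2',(132,164,182,230),9);crop(s,'s2',(228,255,318,298),8.5)
```

```text
(no output)
```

View pics/t2.png

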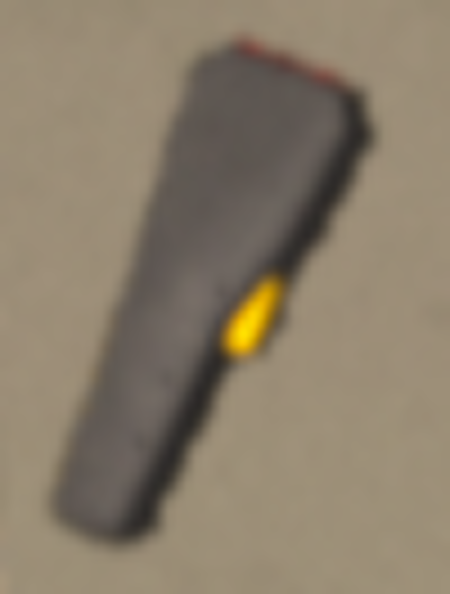

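View pics/s2.png

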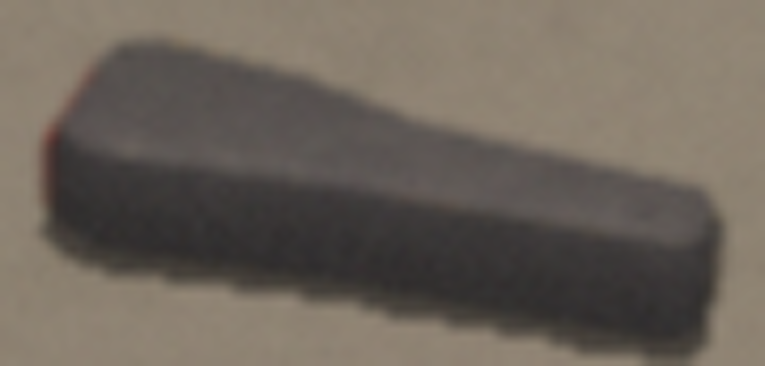

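Run:
```python
from h import *
T=lambda p:np.array(p,float)/9+[132-.5+.5/9*9*0,164]  
T=lambda p:(np.array(p,float)+.5)/9-.5+[132,164]
q=onz('top',T([[235,38],[345,80],[185,90],[55,490],[235,345],[135,530],[75,525],[95,540],[125,305],[140,270]]),.034)
print(q)
a=lambda d:np.degrees(np.arctan2(d[1],d[0]))
print('front',a(q[0]-q[1])-90,'left',a(q[2]-q[3]),'rightH',a(q[4]-q[5]),'len')
S=lambda p:(np.array(p,float)+.5)/8.5-.5+[228,255]
q=onz('side',S([[60,145],[240,170],[520,215],[690,243],[410,120],[690,185],[715,215],[45,130],[95,75]]),.034);print(q)
print('left',a(q[0]-q[3]),a(q[1]-q[2]),'right',a(q[4]-q[5]))
```

```text
[[ 0.6023  0.0225  0.034 ]
 [ 0.5888 -0.0125  0.034 ]
 [ 0.5859  0.0376  0.034 ]
 [ 0.4612  0.0731  0.034 ]
 [ 0.5059  0.019   0.034 ]
 [ 0.449   0.0478  0.034 ]
 [ 0.4505  0.0664  0.034 ]
 [ 0.4459  0.06    0.034 ]
 [ 0.5184  0.0537  0.034 ]
 [ 0.5293  0.0494  0.034 ]]
front -21.092802833581715 left -15.875602440194582 rightH -26.851137665256726 len
[[0.5979 0.0385 0.034 ]
 [0.556  0.0493 0.034 ]
 [0.4927 0.068  0.034 ]
 [0.4554 0.0792 0.034 ]
 [0.5138 0.0292 0.034 ]
 [0.4513 0.0567 0.034 ]
 [0.4477 0.0685 0.034 ]
 [0.6014 0.0322 0.034 ]
 [0.5889 0.0087 0.034 ]]
left -15.959768853672086 -16.46037700295891 right -23.720450042802305
```

Call:
play_rows --series "100 0 0 0 0 0 10.4; 100 4.5 -2.45 0.9 0 0 0; 100 4.5 -2.45 0.9 0 0 0; 100 4.5 -2.45 0.9 0 0 0; 100 4.5 -2.45 0.9 0 0 0; 100 4.5 -2.45 0.9 0 0 0; 100 4.5 -2.45 0.9 0 0 0; 100 4.5 -2.45 0.9 0 0 0; 100 4.5 -2.45 0.9 0 0 0; 100 0 0 0 0 0 0" --newtons 60

```text
clock: 1.35
tcp_pos: [0.4858, -0.3401, 0.1514]
orientation: [-0.001, 1.0, 0.031, -0.001]
wrist_force: [-0.6, 0.6, 0.1]
finger_gap: 0.0853
```

```bash
cat >> h.py <<'E'
from scipy.spatial.transform import Rotation as Ro
def st():
    s=get_state();q=s['orientation'];R=Ro.from_quat([q[1],q[2],q[3],q[0]]).as_matrix()
    print('t',s['clock'],'p',s['tcp_pos'],'F',s['wrist_force'],'gap',s['finger_gap'],'q',s['joint_pos']);print(R);return s,R
def to(P,xd=None,zd=None):
    s,R=st();print('shift cm',R.T@(np.array(P)-s['tcp_pos'])*100)
    if xd is not None:
        z=np.array(zd,float);z/=np.linalg.norm(z);x=np.array(xd,float);x-=z*(x@z);x/=np.linalg.norm(x);G=np.c_[x,np.cross(z,x),z]
        print('rotvec deg',np.degrees(Ro.from_matrix(R.T@G).as_rotvec()))
E
python3 - <<'E'
from h import *
to([.4855,-.341,.055],[.998,.056,0],[0,0,-1])
snap('side','s3',(200,130,360,250),4.9);snap('top','t3',(200,140,330,270),4.5)
E
```

```text
t 1.35 p [ 0.4858 -0.3401  0.1514] F [-0.5805  0.6402  0.0785] gap 0.08529136946268792 q [-0.7464  0.3794 -0.0411  1.1526  0.0005  2.3337]
[[ 0.9981  0.0615 -0.0013]
 [ 0.0615 -0.9981  0.0018]
 [-0.0012 -0.0019 -1.    ]]
shift cm [-0.0202  0.1063  9.6354]
rotvec deg [-0.1099  0.0693  0.3119]
```

View pics/s3.png

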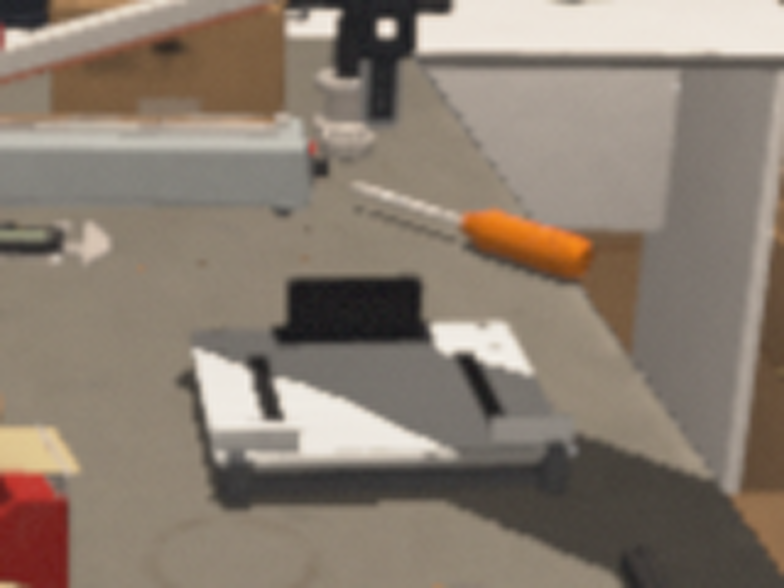

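View pics/t3.png

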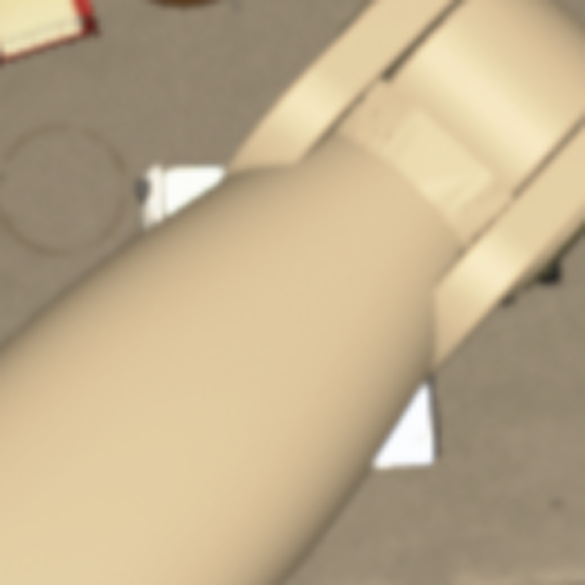

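Call:
play_rows --series "100 0 0 3 0 0 0; 100 0 0.1 3 0 0 0; 100 0 0 2 0 0 0; 100 0 0 1.5 0 0 0; 100 0 0 0 0 0 0; 0 0 0 0 0 0 0; 0 0 0 0 0 0 0; 0 0 0 0 0 0 0; 0 0 0 0 0 0 0; 0 0 0 0 0 0 0; 0 0 0 0 0 0 0" --newtons 40

```text
clock: 2.82
tcp_pos: [0.4839, -0.3439, 0.0579]
orientation: [0.0, 1.0, 0.028, -0.0]
wrist_force: [-0.1, -0.2, -0.3]
finger_gap: 0.0004
```

Run:
```python
from h import *
st()
snap('side','s4',(200,130,360,250),4.9)
```

```text
t 2.825 p [ 0.4839 -0.3439  0.0579] F [-0.096  -0.1873 -0.2918] gap 0.0003773290796111513 q [-0.753   0.4473 -0.181   0.9425 -0.0001  2.3323]
[[ 0.9984  0.0563 -0.    ]
 [ 0.0563 -0.9984 -0.0001]
 [-0.      0.0001 -1.    ]]
```

View pics/s4.png

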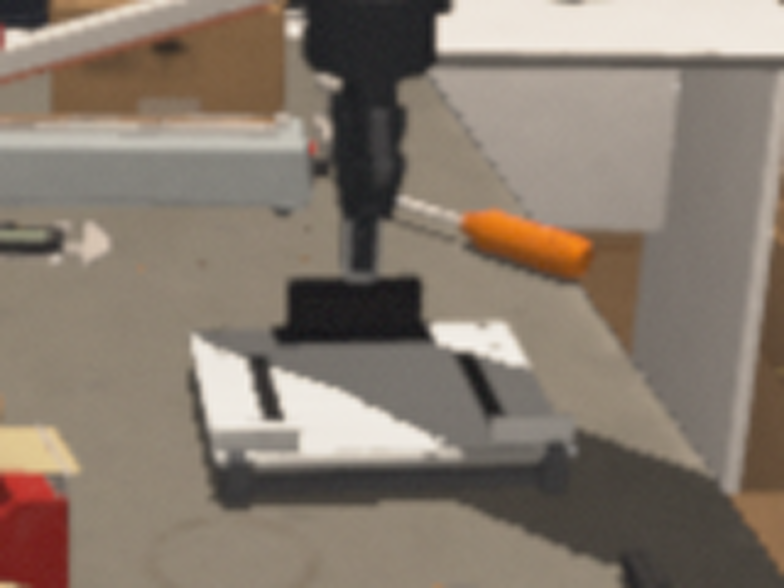

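Run:
```python
from h import *
pts=[[.484,-.344,.039],[.484,-.344,.058],[.484,-.344,.064],[.484,-.344,.077],[.484,-.344,.112],[.484,-.33,.064],[.5235,-.335,.064],[.4455,-.338,.064],[.4455,-.338,.028]]
print((proj('side',pts)-[200,130])*4.9)
print(proj('top',pts))
```

```text
[[353.9906 312.5205]
 [355.3833 282.617 ]
 [355.8273 273.0951]
 [356.7962 252.3325]
 [359.4532 195.5171]
 [358.2654 282.3042]
 [289.206  278.9253]
 [422.9944 277.0822]
 [419.5533 333.7933]]
[[289.2128 209.3121]
 [289.5846 208.5214]
 [289.7045 208.2666]
 [289.9682 207.7056]
 [290.7079 206.1327]
 [284.4612 208.2806]
 [286.1725 193.6514]
 [287.6189 222.6759]
 [286.9743 223.7553]]
```

Run:
```python
from h import *
snap('top','t4')
im=cv2.imread('pics/s4_raw.png');crop(im,'s4b',(245,140,305,215),8)
```

```text
(no output)
```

View pics/s4b.png

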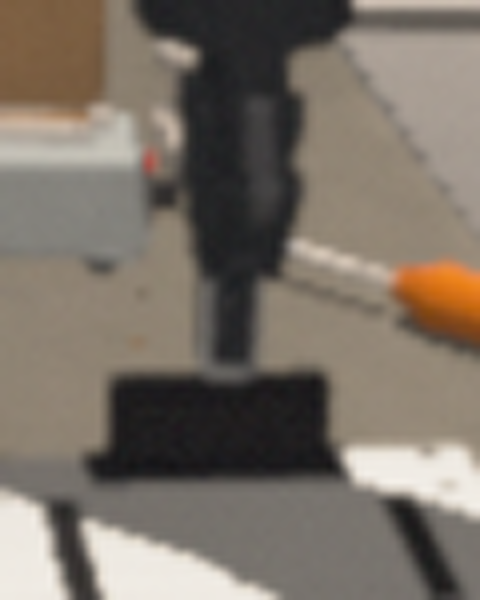

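View pics/t4.png

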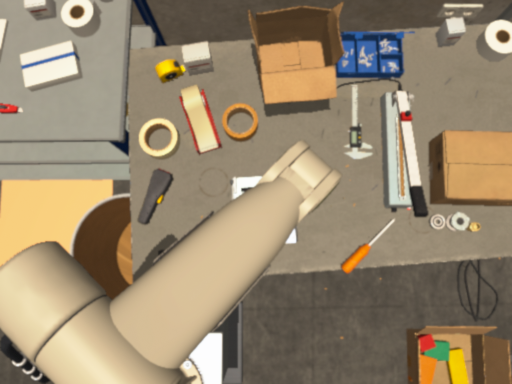

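Call:
play_rows --series "100 0 0 0 0 0 0; 100 0 0 0 0 0 0; 100 0 0 0 0 0 0; 100 0 0 0 0 0 0"

```text
clock: 3.42
tcp_pos: [0.4839, -0.3439, 0.0578]
orientation: [0.0, 1.0, 0.028, -0.0]
wrist_force: [-0.9, 0.3, 0.7]
finger_gap: 0.0725
```

Run:
```python
from h import *
st()
snap('side','s5',(235,120,315,220),6)
```

```text
t 3.425 p [ 0.4839 -0.3439  0.0578] F [-0.8826  0.2648  0.7391] gap 0.07245970423796724 q [-0.753   0.4473 -0.181   0.9425 -0.0001  2.3322]
[[ 0.9984  0.0563 -0.0001]
 [ 0.0563 -0.9984 -0.    ]
 [-0.0001  0.     -1.    ]]
```

View pics/s5.png

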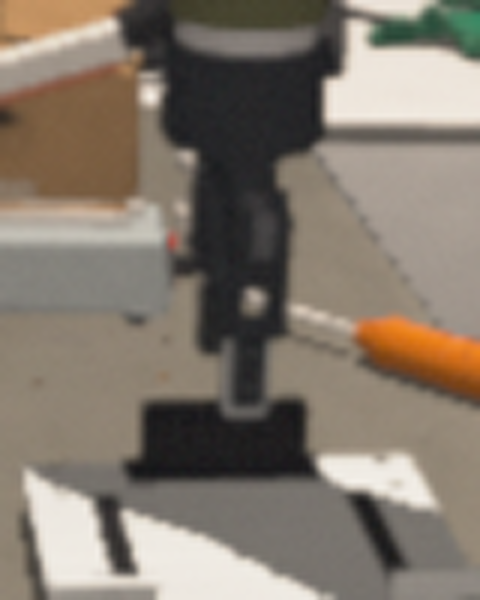

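Run:
```python
from h import *
for p,ys in(((275.5,189.0),(-.295,-.305)),((273.5,187.3),(-.33,-.344))):
    o,D=ray('side',[p]);
    for y in ys:
        print(p,y,o+D[0]*(y-o[1])/D[0][1])
```

```text
(275.5, 189.0) -0.295 [ 0.4815 -0.295   0.0744]
(275.5, 189.0) -0.305 [ 0.4802 -0.305   0.0702]
(273.5, 187.3) -0.33 [ 0.483 -0.33   0.065]
(273.5, 187.3) -0.344 [ 0.4813 -0.344   0.0592]
```

Call:
play_rows --series "100 0.1 -0.25 1 0 0 0; 100 0 0 0.5 0 0 0; 100 0 0 0 0 0 0; 100 0 0 0 0 0 0"

```text
clock: 3.98
tcp_pos: [0.4848, -0.3414, 0.0428]
orientation: [0.0, 1.0, 0.028, -0.0]
wrist_force: [0.0, 1.5, -0.2]
finger_gap: 0.0854
```

Run:
```python
from h import *
st()
snap('side','s6',(235,120,315,220),6)
```

```text
t 3.975 p [ 0.4848 -0.3414  0.0428] F [ 0.0417  1.4502 -0.1747] gap 0.08540236420477458 q [-0.7489  0.4603 -0.2016  0.909  -0.0001  2.3365]
[[ 0.9984  0.0563 -0.0001]
 [ 0.0563 -0.9984 -0.    ]
 [-0.0001  0.     -1.    ]]
```

View pics/s6.png

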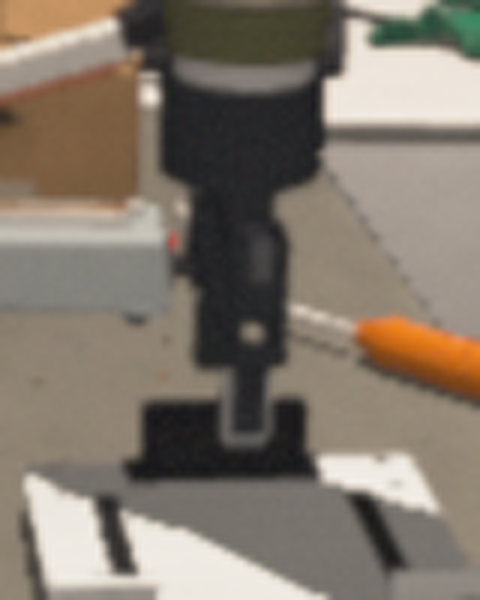

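Call:
play_rows --series "100 0 0 0.5 0 0 0; 0 0 0 0 0 0 0; 0 0 0 0 0 0 0; 0 0 0 0 0 0 0; 0 0 0 0 0 0 0; 0 0 0 0 0 0 0; 0 0 0 0 0 0 0" --newtons 40

```text
clock: 4.9
tcp_pos: [0.4848, -0.3414, 0.0382]
orientation: [0.0, 1.0, 0.028, 0.0]
wrist_force: [-1.6, 1.0, 2.5]
finger_gap: 0.0131
```

Run:
```python
from h import *
st()
o,D=ray('side',[[275.5,194.2]])
for y in (-.285,-.30):print(o+D[0]*(y-o[1])/D[0][1])
snap('side','s7',(235,120,315,220),6)
```

```text
t 4.9 p [ 0.4848 -0.3414  0.0382] F [-1.5576  1.0072  2.55  ] gap 0.01306184254376233 q [-0.7488  0.4647 -0.2075  0.8984  0.      2.3364]
[[ 0.9984  0.0563  0.0002]
 [ 0.0563 -0.9984 -0.0002]
 [ 0.0002  0.0002 -1.    ]]
[ 0.482  -0.285   0.0633]
[ 0.4801 -0.3     0.0568]
```

View pics/s7.png

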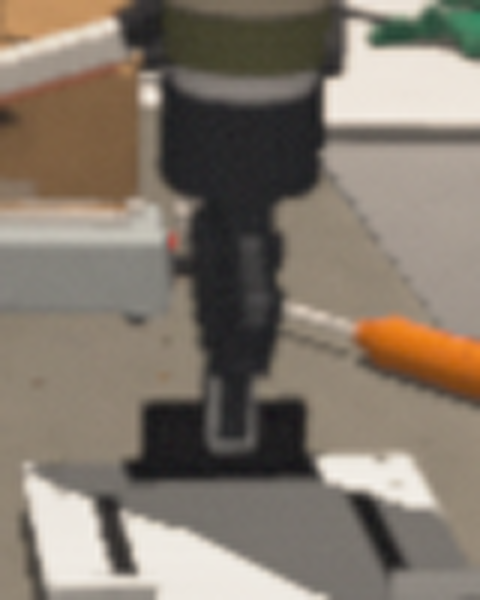

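Call:
play_rows --series "0 0 -0.05 -0.37 -1.43 0 0; 0 0 -0.05 -0.37 -1.43 0 0; 0 0 -0.05 -0.37 -1.43 0 0; 0 0 -0.05 -0.37 -1.43 0 0; 0 0 0 0 0 0 0" --newtons 60

```text
clock: 5.58
tcp_pos: [0.4847, -0.3391, 0.0534]
orientation: [0.051, 0.998, 0.028, 0.002]
wrist_force: [0.0, -4.0, -3.3]
finger_gap: 0.0122
```

Run:
```python
from h import *
s,R=st();print('F tool',R.T@s['wrist_force'],s['ft_torque'])
snap('side','s8',(215,120,335,250),4.6)
```

```text
t 5.575 p [ 0.4847 -0.3391  0.0534] F [ 0.0136 -3.966  -3.2835] gap 0.012202398855826758 q [-0.7077  0.4009 -0.2728  0.826  -0.0737  2.3747]
[[ 0.9984  0.0563  0.006 ]
 [ 0.0566 -0.9932 -0.102 ]
 [ 0.0002  0.1021 -0.9948]]
F tool [-0.2115  3.6043  3.6708] [-0.7577 -0.0162  0.0283]
```

View pics/s8.png

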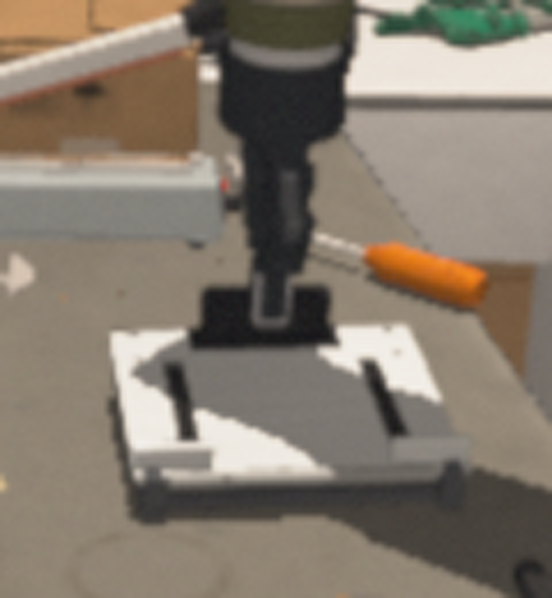

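Call:
play_rows --series "0 0 -0.04 -0.37 -1.43 0 0; 0 0 -0.04 -0.37 -1.43 0 0; 0 0 -0.04 -0.37 -1.43 0 0; 0 0 -0.04 -0.37 -1.43 0 0; 0 0 -0.04 -0.37 -1.43 0 0; 0 0 -0.04 -0.37 -1.43 0 0; 0 0 0 0 0 0 0"

```text
clock: 6.5
tcp_pos: [0.4844, -0.333, 0.0751]
orientation: [0.126, 0.992, 0.028, 0.004]
wrist_force: [-1.2, -6.3, 1.7]
finger_gap: 0.0124
```

Run:
```python
from h import *
s,R=st();print('F tool',R.T@s['wrist_force'],s['ft_torque'])
snap('side','s9',(215,120,335,250),4.6)
```

```text
t 6.5 p [ 0.4844 -0.333   0.0751] F [-1.2072 -6.3341  1.6844] gap 0.0123796199174283 q [-0.6385  0.3187 -0.3633  0.7249 -0.1928  2.4307]
[[ 0.9984  0.0546  0.0144]
 [ 0.0565 -0.9668 -0.2493]
 [ 0.0003  0.2497 -0.9683]]
F tool [-1.5626  6.4783 -0.0691] [-0.845   0.2675 -0.0571]
```

View pics/s9.png

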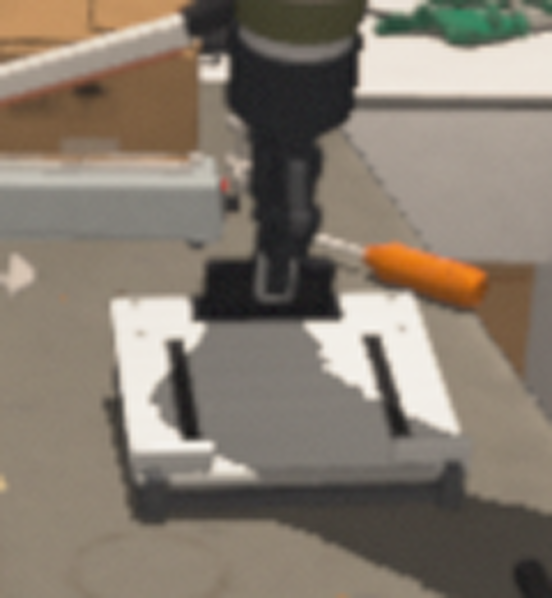

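Call:
play_rows --series "0 0 0 -0.37 -1.43 0 0; 0 0 -0.03 -0.37 -1.43 0 0; 0 0 -0.03 -0.37 -1.43 0 0; 0 0 -0.03 -0.37 -1.43 0 0; 0 0 -0.03 -0.37 -1.43 0 0; 0 0 -0.03 -0.37 -1.43 0 0; 0 0 -0.03 -0.37 -1.43 0 0; 0 0 0 0 0 0 0"

```text
clock: 7.55
tcp_pos: [0.4837, -0.3223, 0.0986]
orientation: [0.211, 0.977, 0.028, 0.006]
wrist_force: [-2.3, -1.1, 7.1]
finger_gap: 0.0125
```

Run:
```python
from h import *
s,R=st();print('F tool',R.T@s['wrist_force'],s['ft_torque'])
snap('side','s10',(215,100,335,250),4)
```

```text
t 7.55 p [ 0.4837 -0.3223  0.0986] F [-2.3203 -1.0691  7.1046] gap 0.012512695016785945 q [-0.546   0.2448 -0.4584  0.6158 -0.3471  2.4942]
[[ 0.9984  0.0519  0.0236]
 [ 0.057  -0.9092 -0.4124]
 [ 0.      0.4131 -0.9107]]
F tool [-2.3773  3.7861 -6.0841] [-0.1138  0.3733 -0.1636]
```

View pics/s10.png

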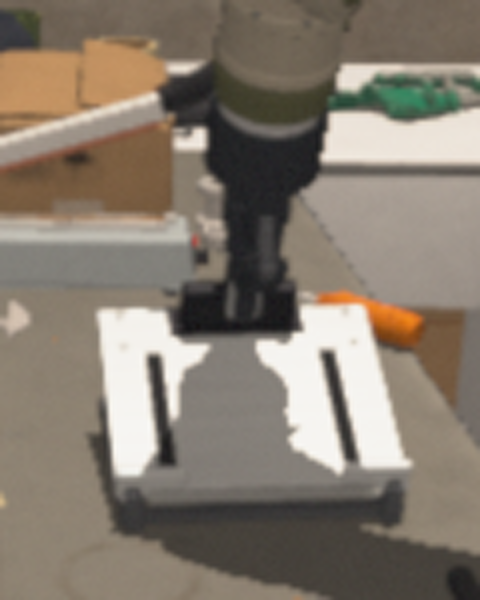

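Call:
play_rows --series "0 0 -0.02 -0.3 -1.2 0 0; 100 0 0 0 0 0 0; 100 0 0 0 0 0 0; 100 0 0 0 0 0 0; 100 0 0 0 0 0 0; 100 0 0 0 0 0 0; 100 0 0 -3 0 0 0; 100 0 0 -4 0 0 0; 100 0 0 -4 0 0 0; 100 0 0 -2 0 0 0; 100 0 0 0 0 0 0"

```text
clock: 8.98
tcp_pos: [0.4816, -0.2657, 0.2199]
orientation: [0.222, 0.975, 0.028, 0.008]
wrist_force: [-0.7, 0.3, -0.5]
finger_gap: 0.0852
```

Run:
```python
from h import *
to([.513,.039,.18],[.937,-.350,0],[0,0,-1])
snap('side','s11',(215,100,335,250),4)
```

```text
t 8.975 p [ 0.4816 -0.2657  0.2199] F [-0.7132  0.349  -0.5418] gap 0.08520652722541075 q [-0.4383  0.1095 -0.3083  0.9261 -0.3886  2.602 ]
[[ 0.9984  0.0502  0.0276]
 [ 0.0572 -0.9003 -0.4314]
 [ 0.0032  0.4323 -0.9017]]
shift cm [  4.8608 -28.9991  -9.4646]
rotvec deg [25.203  -5.4884 23.3198]
```

View pics/s11.png

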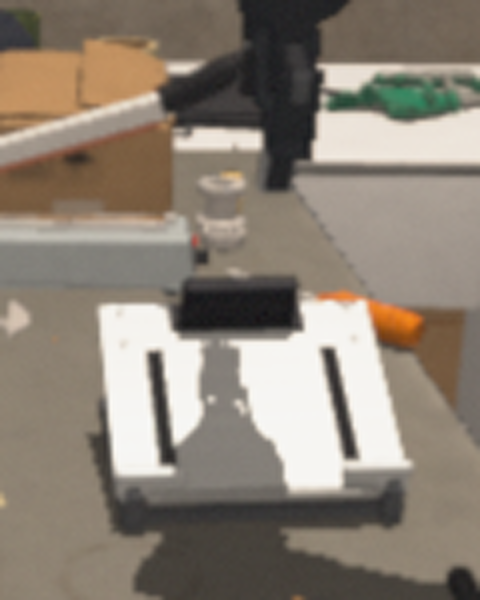

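Call:
play_rows --series "100 0 0 0 8.53 0 0; 100 0 0 0 8.53 0 0; 100 0 0 0 8.53 0 0; 100 0 0 0 0 0 -10.4; 100 0 0 0 0 0 -10.4; 100 0 0 0 0 0 -10.4; 100 0 0 0 0 0 -10.4; 100 0 0 0 0 0 -10.4; 100 0 0 0 0 0 -10.4; 100 0 0 0 0 0 -10.4; 100 0 0 0 0 0 -10.4; 100 0 0 0 0 0 -10.4"

```text
clock: 10.52
tcp_pos: [0.4798, -0.2658, 0.216]
orientation: [-0.002, 0.662, 0.75, 0.0]
wrist_force: [0.3, -0.7, 0.2]
finger_gap: 0.0851
```

Call:
play_rows --series "100 0 0 0 0 0 -10.4; 100 0 0 0 0 0 -10.4; 100 0 0 0 0 0 -10.4; 100 0 0 0 0 0 -10.4; 100 0 0 0 0 0 -10.4; 100 0 0 0 0 0 -10.4; 100 0 0 0 0 0 0"

```text
clock: 11.4
tcp_pos: [0.4799, -0.2658, 0.2163]
orientation: [-0.001, 0.182, 0.983, 0.001]
wrist_force: [0.2, -0.5, 1.0]
finger_gap: 0.0853
```

Run:
```python
from h import *
to([.513,.041,.16],[-.937,.350,0],[0,0,-1])
snap('side','s12',(215,100,335,250),4)
```

```text
t 11.4 p [ 0.4799 -0.2658  0.2163] F [ 0.1994 -0.5234  0.9637] gap 0.08531208886283691 q [-0.6527  0.267  -0.0379  1.2691  0.001  -0.2875]
[[-0.934   0.3572 -0.002 ]
 [ 0.3572  0.934   0.0028]
 [ 0.0029  0.0019 -1.    ]]
shift cm [ 7.8456 29.8276  5.7091]
rotvec deg [ 0.1075 -0.165  -0.4443]
```

View pics/s12.png

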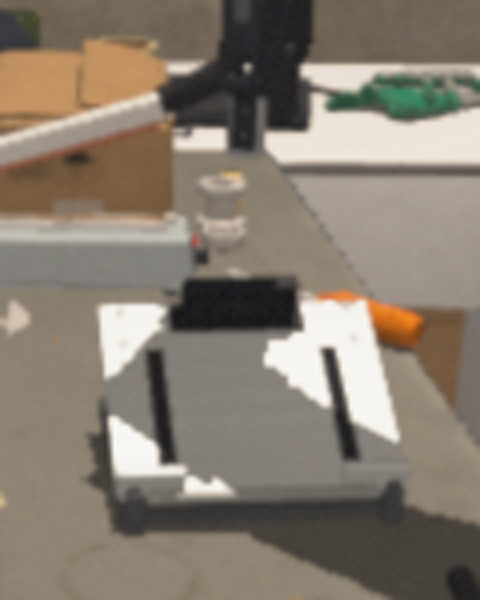

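Panel stays open. Move over the scanner.

Call:
play_rows --series "100 1.3 5 0.5 0 0 0; 100 1.3 5 0.5 0 0 0; 100 1.3 5 0.5 0 0 0; 100 1.3 5 0.5 0 0 0; 100 1.3 5 1.5 0 0 0; 100 1.3 4.9 2 0 0 0; 100 0 0 0 0 0 0"

```text
clock: 12.32
tcp_pos: [0.5121, 0.0447, 0.1612]
orientation: [-0.002, 0.179, 0.984, 0.001]
wrist_force: [-0.1, 0.0, 0.1]
finger_gap: 0.0857
```

Run:
```python
from h import *
to([.513,.041,.11],[-.937,.350,0],[0,0,-1])
snap('side','s13',(180,100,340,300),3);snap('top','t13',(125,120,285,260),4)
```

```text
t 12.325 p [0.5121 0.0447 0.1612] F [-0.0836  0.0324  0.0954] gap 0.08566768880460983 q [-0.0703  0.228  -0.2269  1.12    0.0018  0.2902]
[[-0.9357  0.3527 -0.0039]
 [ 0.3527  0.9357  0.002 ]
 [ 0.0044  0.0005 -1.    ]]
shift cm [-0.2411 -0.3155  5.1227]
rotvec deg [ 0.0305 -0.2528 -0.1708]
```

View pics/s13.png

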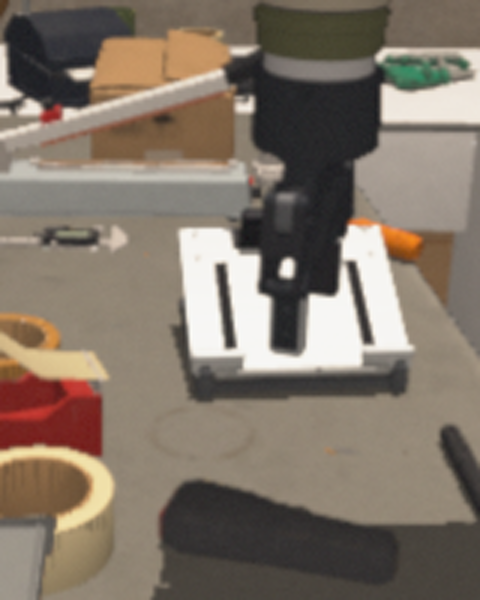

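View pics/t13.png

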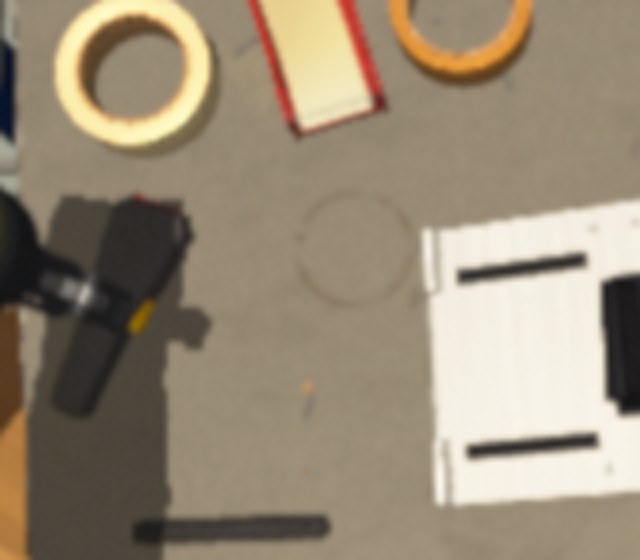

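Run:
```python
from h import *
o,D=ray('side',[[276,216.7]])
for y in (.085,.093,.098):print(o+D[0]*(y-o[1])/D[0][1])
c=[(p-np.array([125,120]))*4 for p in proj('top',[[.513,.039,.034],[.447,.064,.034],[.512,.0447,.16]])];print(c)
a=np.array([.5121,.0447,.18]);yv=np.array([.3527,.9357,0])
for z in (.142,.16,.18):print((proj('top',[[*(a[:2]+s*.05*yv[:2]),z] for s in(-1,1)])-[125,120])*4)
```

```text
[0.5262 0.085  0.1801]
[0.5272 0.093  0.1841]
[0.5279 0.098  0.1866]
[array([102.4171, 317.4747]), array([ 62.8112, 412.6704]), array([ 42.0336, 292.0329])]
[[122.2914 323.55  ]
 [-21.1929 268.8429]]
[[115.2473 319.7667]
 [-30.4294 264.2246]]
[[107.1521 315.4182]
 [-41.0391 258.9186]]
```

Run:
```python
from h import *
im=cv2.imread('pics/t13_raw.png');crop(im,'t13b',(100,160,185,230),9)
im=cv2.imread('pics/s13_raw.png');crop(im,'s13b',(250,110,320,225),5)
```

```text
(no output)
```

View pics/t13b.png

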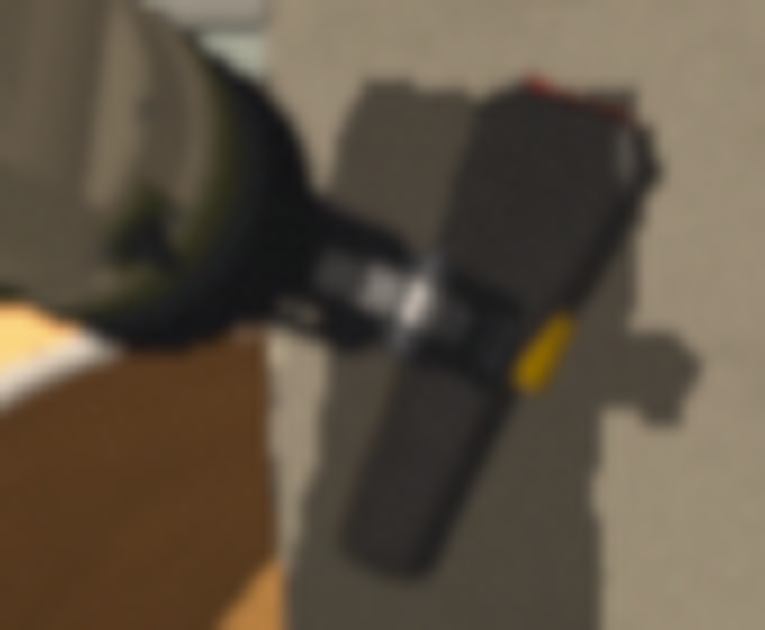

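View pics/s13b.png

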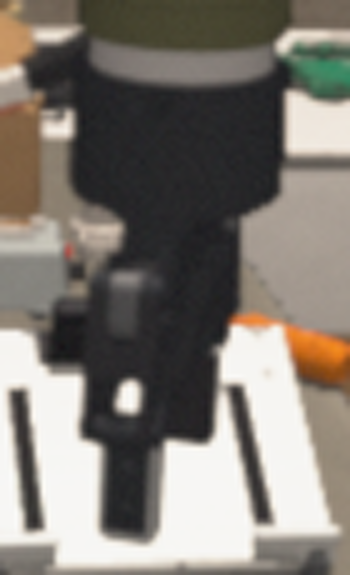

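Call:
play_rows --series "100 -0.1 -0.15 4 0 0 0; 100 -0.1 -0.15 4 0 0 0; 100 0 0 3 0 0 0; 100 0 0 2 0 0 0; 100 0 0 0 0 0 0"

```text
clock: 13.05
tcp_pos: [0.5134, 0.0368, 0.0324]
orientation: [-0.001, 0.182, 0.983, 0.0]
wrist_force: [-0.0, -0.8, -0.5]
finger_gap: 0.0854
```

Run:
```python
from h import *
to([.513,.041,.003],[-.937,.350,0],[0,0,-1])
snap('side','s14',(220,180,330,300),5);snap('top','t14',(100,160,185,230),9)
```

```text
t 13.05 p [0.5134 0.0368 0.0324] F [-0.0415 -0.7548 -0.4854] gap 0.08543021993704844 q [-0.0851  0.3436 -0.4168  0.8133  0.001   0.2811]
[[-0.9337  0.3581 -0.0028]
 [ 0.3581  0.9337  0.0012]
 [ 0.0031  0.0002 -1.    ]]
shift cm [0.179  0.3779 2.9357]
rotvec deg [ 0.0098 -0.176  -0.4994]
```

View pics/s14.png

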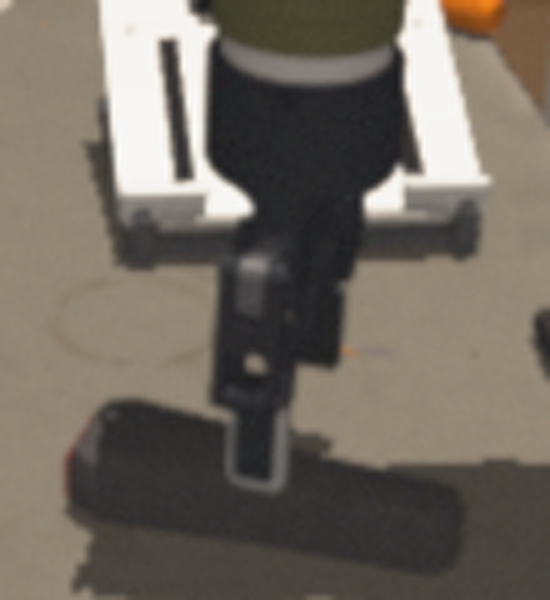

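View pics/t14.png

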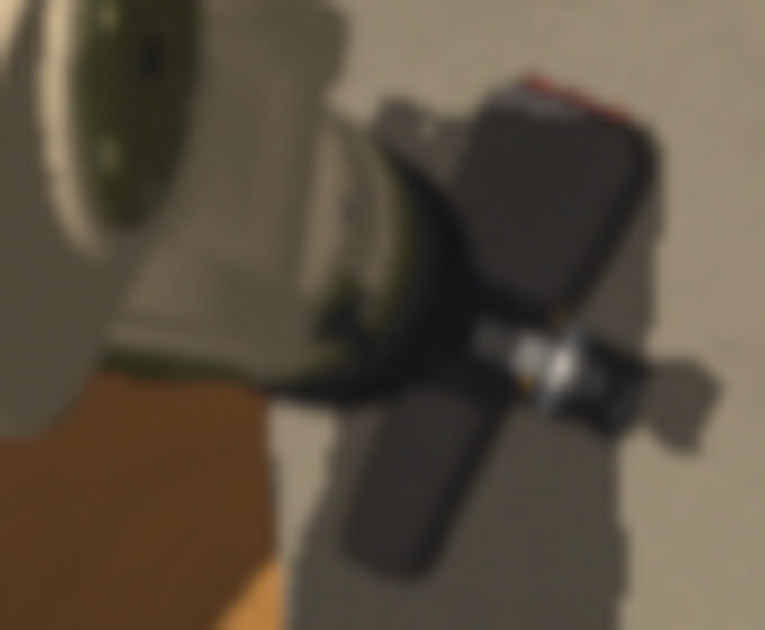

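Run:
```python
from h import *
o,D=ray('side',[[271.6,278]])
for y in (.076,.084,.09):print(o+D[0]*(y-o[1])/D[0][1])
```

```text
[0.5275 0.076  0.0442]
[0.5285 0.084  0.0498]
[0.5293 0.09   0.054 ]
```

Call:
play_rows --series "100 0.2 0.3 1 0 0 0; 100 0 0 0.8 0 0 0; 100 0 0 0 0 0 0"

```text
clock: 13.52
tcp_pos: [0.5129, 0.042, 0.0148]
orientation: [-0.001, 0.18, 0.984, 0.001]
wrist_force: [0.1, -0.6, -0.1]
finger_gap: 0.0853
```

Run:
```python
from h import *
to([.513,.041,.003],[-.937,.350,0],[0,0,-1])
snap('side','s15',(220,180,330,300),5)
```

```text
t 13.525 p [0.5129 0.042  0.0148] F [ 0.104  -0.6343 -0.1103] gap 0.08533496627329827 q [-0.0751  0.3637 -0.4389  0.7696  0.0013  0.2873]
[[-0.935   0.3545 -0.0013]
 [ 0.3545  0.935   0.0014]
 [ 0.0017  0.0008 -1.    ]]
shift cm [-0.0431 -0.0944  1.1796]
rotvec deg [ 0.046  -0.0981 -0.2831]
```

View pics/s15.png

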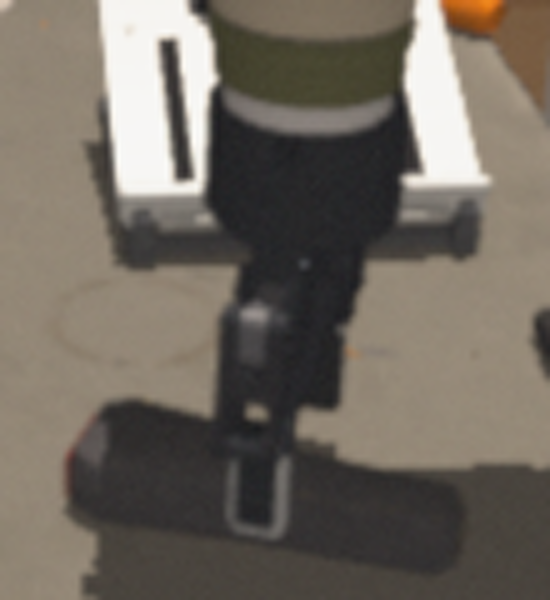

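Call:
play_rows --series "100 0 -0.1 0.7 0 0 0; 100 0 0 0.5 0 0 0; 30 0 0 0 0 0 0; 20 0 0 0 0 0 0; 10 0 0 0 0 0 0; 0 0 0 0 0 0 0; 0 0 0 0 0 0 0; 0 0 0 0 0 0 0; 0 0 0 0 0 0 0" --newtons 35

```text
clock: 14.7
tcp_pos: [0.5135, 0.0409, 0.0039]
orientation: [0.0, 0.18, 0.984, 0.001]
wrist_force: [-2.1, 0.7, 6.6]
finger_gap: 0.0389
```

Run:
```python
from h import *
st()
snap('side','s16',(220,180,330,300),5);snap('top','t16',(100,160,185,230),9)
```

```text
t 14.7 p [0.5135 0.0409 0.0039] F [-2.1026  0.7327  6.6493] gap 0.03885085993947839 q [-0.0772  0.3771 -0.4518  0.7415  0.0012  0.2854]
[[-0.935   0.3547  0.0006]
 [ 0.3547  0.935   0.0012]
 [-0.0001  0.0013 -1.    ]]
```

View pics/s16.png

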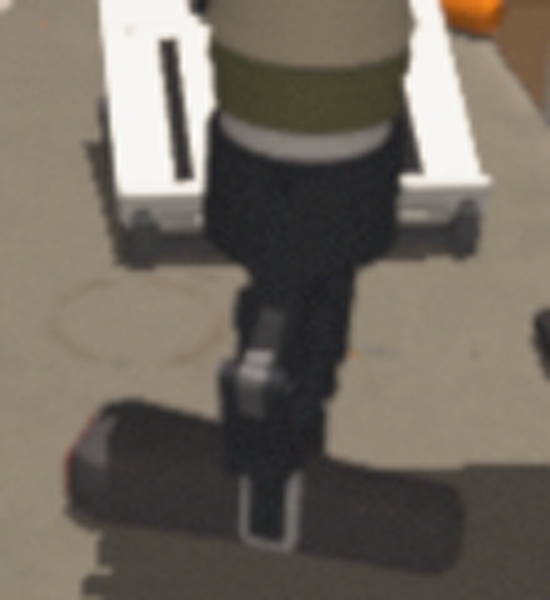

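View pics/t16.png

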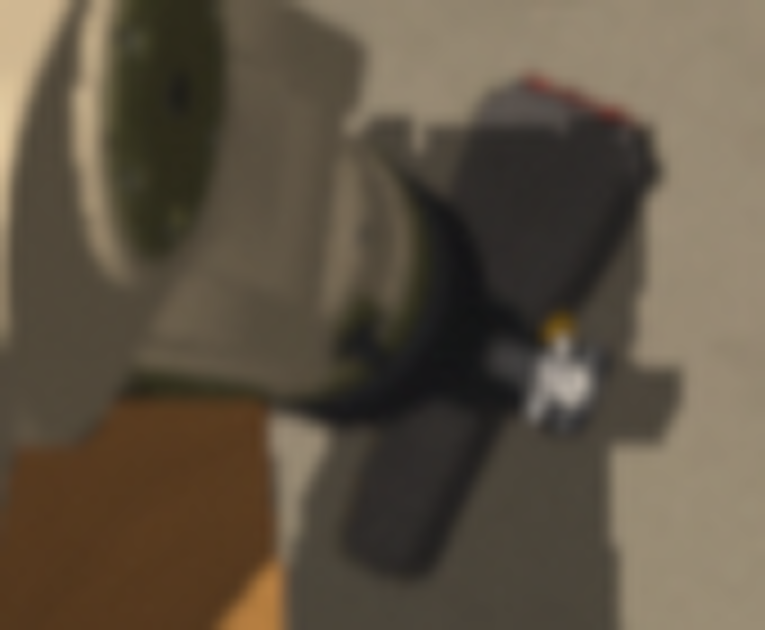

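Call:
play_rows --series "0 0 0 -1 0 0 0; 0 0 0 -2 0 0 0; 0 0 0 -4 0 0 0; 0 0 0 -4 0 0 0; 0 0 0 -4 0 0 0; 0 0 0 -2 0 0 0; 0 0 0 0 0 0 0" --newtons 45

```text
clock: 15.68
tcp_pos: [0.5144, 0.0406, 0.1751]
orientation: [0.002, 0.18, 0.984, 0.001]
wrist_force: [-0.1, 0.4, -2.3]
finger_gap: 0.0387
```

```bash
cat >> h.py <<'E'
th=.45;e=np.array([.0558,-.9984,0]);yv=np.array([.9984,.0558,0]);Z=np.array([0,0,1.])
H=np.array([.478,-.193,.024]);u=np.cos(th)*e+np.sin(th)*Z;n=-np.sin(th)*e+np.cos(th)*Z;seat=H+.045*u+.004*n
E
python3 - <<'E'
from h import *
print('seat',seat)
tgt=seat+.0*u-.010*yv+.084*n
print('tgt',tgt);to(tgt,-yv,-n)
snap('side','s17',(180,80,340,300),2.7);im=snap('top','t17')
E
```

```text
seat [ 0.4802 -0.2317  0.0472]
tgt [ 0.4681 -0.1958  0.1228]
t 15.675 p [0.5144 0.0406 0.1751] F [-0.1213  0.3761 -2.2737] gap 0.03871494471335854 q [-0.0776  0.2176 -0.205   1.1448  0.0013  0.285 ]
[[-0.935   0.3547  0.0035]
 [ 0.3547  0.935   0.0011]
 [-0.0029  0.0022 -1.    ]]
shift cm [ -4.0435 -23.7588   5.1904]
rotvec deg [ 25.4939  -5.2064 -23.6105]
```

View pics/s17.png

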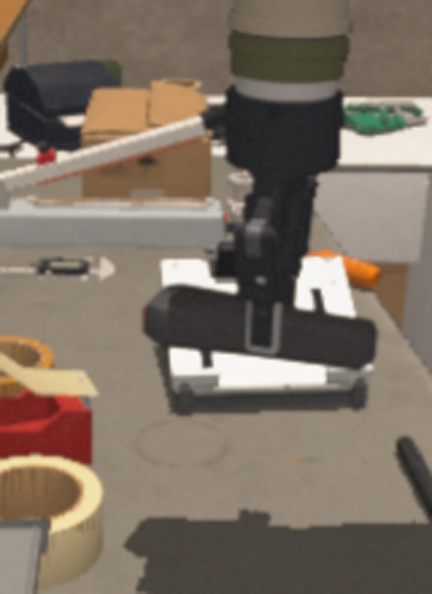

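View pics/t17.png

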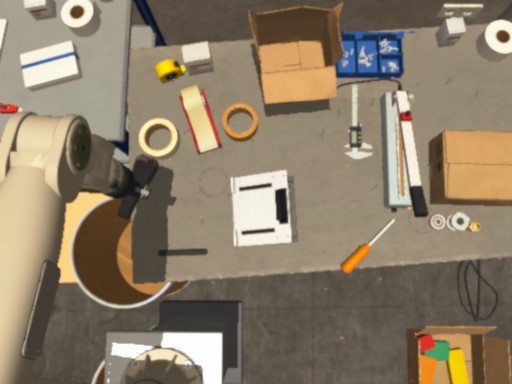

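Run:
```python
from h import *
im=cv2.imread('pics/t17_raw.png');v=im.copy()
crop(im,'t17b',(222,160,307,255),6.2)
# overlay predicted points
pts=[H+a*u+b*yv+c*n for a,b,c in((.165,.095,.004),(.165,-.095,.004),(0,-.095,.004),(0,.095,.004),(.143,.04,.04),(.143,-.04,.04),(.157,.04,.04),(.157,-.04,.04))]
print((proj('top',pts)-[222,160])*6.2)
s=cv2.imread('pics/s11_raw.png');crop(s,'s11b',(230,165,325,235),7);print((proj('side',pts)-[230,165])*7)
```

```text
[[398.5151  62.2037]
 [429.1959 512.5593]
 [ 81.9665 538.0332]
 [ 61.6362 113.269 ]
 [324.1816 186.6711]
 [336.4061 380.0363]
 [355.1302 182.5907]
 [367.7796 376.9611]]
[[ 61.75    71.8362]
 [530.359   63.5169]
 [609.0406 389.7546]
 [ 92.6437 404.4232]
 [212.0183  46.5281]
 [416.5259  43.0426]
 [208.3565  20.5649]
 [411.2245  17.2788]]
```

View pics/t17b.png

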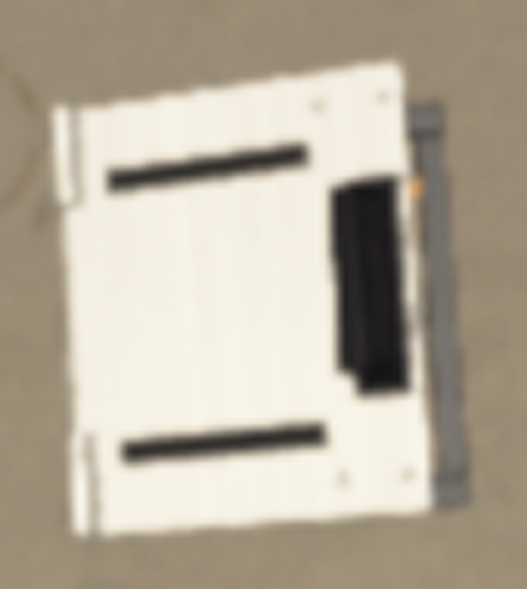

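View pics/s11b.png

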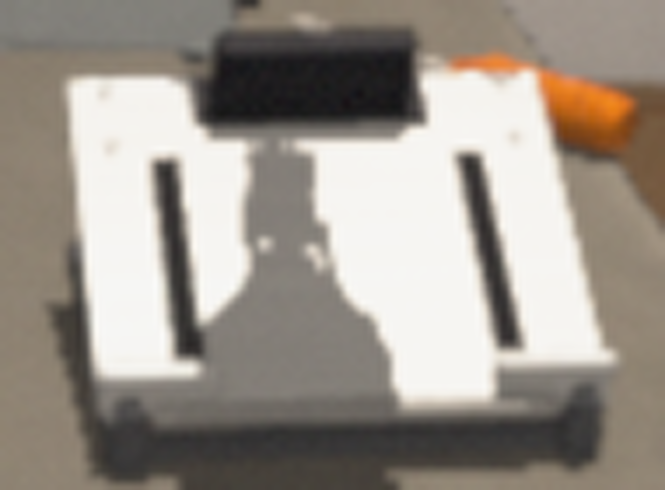

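Call:
play_rows --series "0 0 0 0 0 0 -7.9; 0 0 0 0 0 0 -7.9; 0 0 0 0 0 0 -7.9; 0 1 -3.9 0.3 0 0 0; 0 1 -3.9 0.3 0 0 0; 0 1 -3.9 0.3 0 0 0; 0 1 -3.9 0.4 0 0 0; 0 1 -3.9 0.4 0 0 0; 0 0.9 -3.8 0.4 0 0 0; 0 0 0 0 0 0 0"

```text
clock: 17.02
tcp_pos: [0.4647, -0.1967, 0.15]
orientation: [-0.001, -0.023, 1.0, 0.001]
wrist_force: [0.1, 0.3, -2.0]
finger_gap: 0.0388
```

Call:
play_rows --series "0 0 0 0 6.4 0 0; 0 0 0 0 6.4 0 0; 0 0 0 0 6.4 0 0; 0 0 0 0 6.4 0 0; 0 0 0 0 0 0 0"

```text
clock: 17.65
tcp_pos: [0.4648, -0.192, 0.15]
orientation: [0.004, -0.027, 0.975, -0.219]
wrist_force: [-0.5, 0.1, -1.3]
finger_gap: 0.0386
```

Run:
```python
from h import *
tgt=seat+.0*u-.010*yv+.034*n
to(tgt,-yv,-n)
snap('side','s18',(200,80,340,260),3.3);im=snap('top','t18',(190,130,320,260),4.5)
```

```text
t 17.65 p [ 0.4648 -0.192   0.15  ] F [-0.4505  0.0856 -1.2882] gap 0.03856529018218812 q [-0.3057  0.1198 -0.472   0.8166 -0.4135 -0.3959]
[[-0.9985 -0.0515  0.0203]
 [-0.0553  0.9022 -0.4278]
 [ 0.0037 -0.4283 -0.9037]]
shift cm [-0.3453  0.7625  7.6248]
rotvec deg [ 0.4255 -0.2066  0.0647]
```

View pics/s18.png

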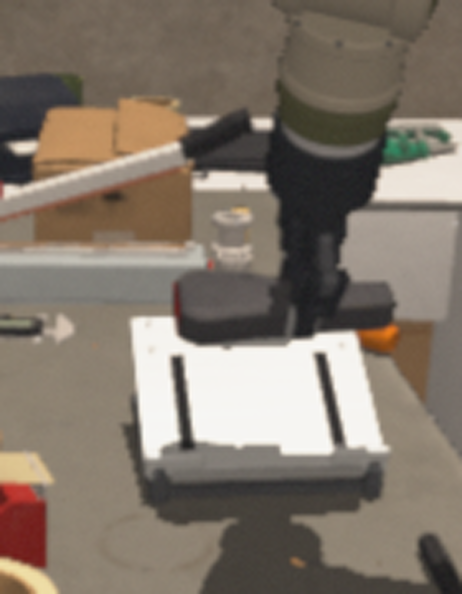

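View pics/t18.png

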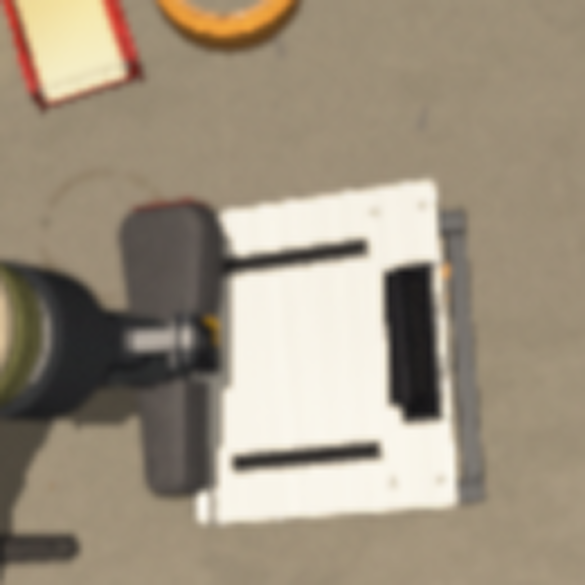

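Call:
play_rows --series "0 -0.1 0.25 2 0.2 0 0; 0 -0.1 0.25 2 0.2 0 0; 0 -0.1 0.25 2 0 0 0; 0 0 0 1.6 0 0 0; 0 0 0 0 0 0 0"

```text
clock: 18.38
tcp_pos: [0.4697, -0.2217, 0.0793]
orientation: [0.004, -0.024, 0.974, -0.223]
wrist_force: [0.5, -0.1, -1.4]
finger_gap: 0.0385
```

Run:
```python
from h import *
tgt=seat+.0*u-.010*yv+.004*n
to(tgt,-yv,-n)
snap('side','s19',(220,110,330,240),4.5);im=snap('top','t19',(200,140,310,260),5)
```

```text
t 18.375 p [ 0.4697 -0.2217  0.0793] F [ 0.4623 -0.096  -1.3723] gap 0.038453926458284 q [-0.3586  0.2093 -0.5664  0.6075 -0.412  -0.4474]
[[-0.9988 -0.045   0.0195]
 [-0.049   0.8991 -0.4349]
 [ 0.002  -0.4354 -0.9002]]
shift cm [-0.0019  0.4484  2.9514]
rotvec deg [-0.0265 -0.2732 -0.302 ]
```

View pics/s19.png

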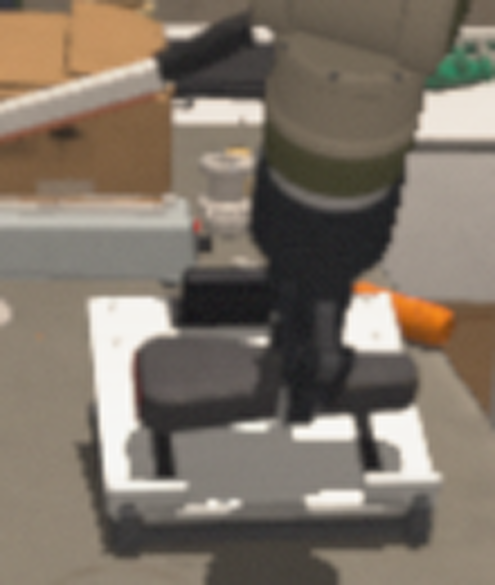

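View pics/t19.png

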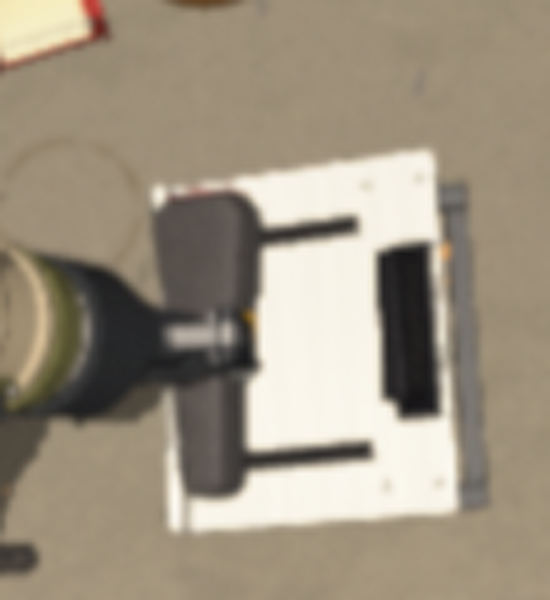

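Call:
play_rows --series "0 0 0.2 0.8 0 0 0; 0 0 0.1 0.8 0 0 0; 0 0 0 0.5 0 0 0; 0 0 0 0.2 0 0 0; 0 0 0 0 0 0 0"

```text
clock: 19.1
tcp_pos: [0.4709, -0.2284, 0.0583]
orientation: [0.006, -0.025, 0.974, -0.224]
wrist_force: [-0.1, -0.3, -0.7]
finger_gap: 0.0383
```

Run:
```python
from h import *
tgt=seat+.0*u-.010*yv+.004*n
to(tgt,-yv,-n)
snap('side','s20',(220,110,330,240),4.5)
```

```text
t 19.1 p [ 0.4709 -0.2284  0.0583] F [-0.1322 -0.2706 -0.73  ] gap 0.03829690232934575 q [-0.3708  0.2385 -0.5931  0.543  -0.4103 -0.4627]
[[-0.9987 -0.0459  0.0221]
 [-0.051   0.8982 -0.4366]
 [ 0.0002 -0.4371 -0.8994]]
shift cm [0.0899 0.1421 0.7651]
rotvec deg [-0.1375 -0.1327 -0.245 ]
```

View pics/s20.png

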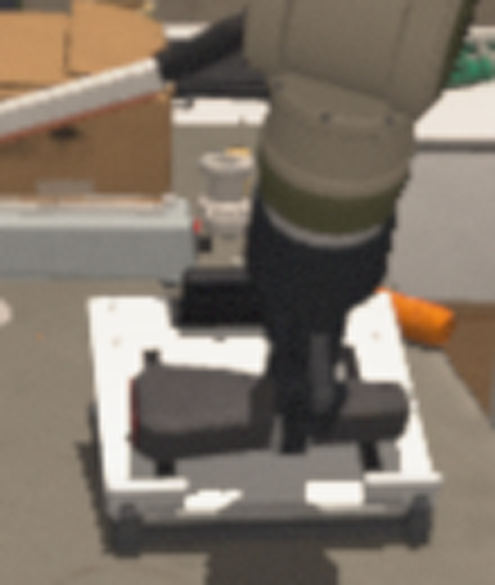

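Force shows no contact yet; lower in small steps.

Call:
play_rows --series "0 0 0 0.2 0 0 0; 0 0 0 0.15 0 0 0; 0 0 0 0 0 0 0"

```text
clock: 19.52
tcp_pos: [0.4709, -0.2299, 0.0551]
orientation: [0.006, -0.025, 0.974, -0.224]
wrist_force: [-0.0, -0.3, -1.7]
finger_gap: 0.0389
```

Call:
play_rows --series "0 0 0 0.15 0 0 0; 0 0 0 0 0 0 0"

```text
clock: 19.77
tcp_pos: [0.471, -0.2306, 0.0538]
orientation: [0.006, -0.025, 0.974, -0.224]
wrist_force: [-0.1, 0.1, -1.5]
finger_gap: 0.0389
```

Call:
play_rows --series "0 0 0 0.15 0 0 0; 0 0 0 0 0 0 0"

```text
clock: 20.02
tcp_pos: [0.471, -0.2313, 0.0525]
orientation: [0.006, -0.025, 0.974, -0.224]
wrist_force: [-0.7, -0.1, -1.9]
finger_gap: 0.0388
```

Call:
play_rows --series "0 0 0 0.1 0 0 0; 0 0 0 0 0 0 0"

```text
clock: 20.27
tcp_pos: [0.4711, -0.2315, 0.052]
orientation: [0.006, -0.025, 0.974, -0.224]
wrist_force: [-1.8, 3.1, 3.2]
finger_gap: 0.0386
```

Run:
```python
from h import *
st()
snap('side','s21',(220,150,330,240),6)
```

```text
t 20.275 p [ 0.4711 -0.2315  0.052 ] F [-1.7893  3.1348  3.1771] gap 0.03857738229495421 q [-0.3768  0.248  -0.6002  0.5233 -0.4091 -0.4696]
[[-0.9987 -0.0461  0.0226]
 [-0.0513  0.8981 -0.4367]
 [-0.0002 -0.4373 -0.8993]]
```

View pics/s21.png

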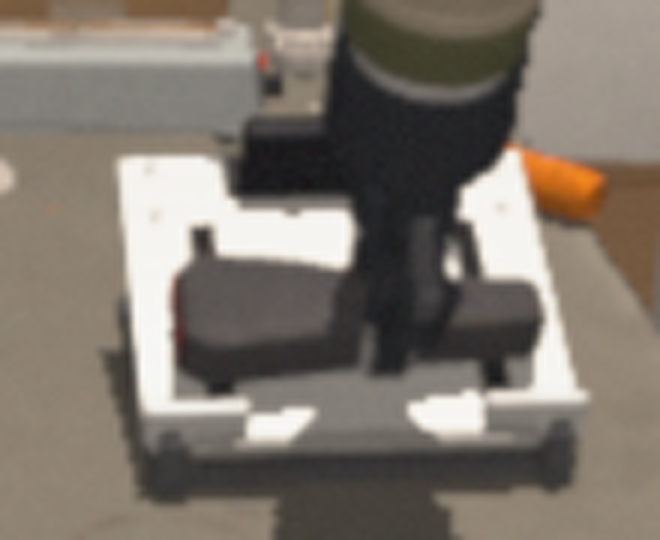

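Call:
play_rows --series "0 0 0.1 -0.12 0 0 0; 0 0 0.25 0 0 0 0; 0 0 0.25 0 0 0 0; 0 0 0 0.05 0 0 0; 0 0 0 0 0 0 0"

```text
clock: 20.95
tcp_pos: [0.4708, -0.2259, 0.0495]
orientation: [0.006, -0.025, 0.974, -0.224]
wrist_force: [0.1, 0.0, -1.7]
finger_gap: 0.0387
```

Call:
play_rows --series "0 0 0 0.06 0 0 0; 0 0 0 0 0 0 0"

```text
clock: 21.2
tcp_pos: [0.4709, -0.2261, 0.0494]
orientation: [0.006, -0.025, 0.974, -0.224]
wrist_force: [-1.7, 3.0, 2.7]
finger_gap: 0.0389
```

Call:
play_rows --series "50 0 0 0 0 0 0; 55 0 0 0 0 0 0; 65 0 0 -0.2 0 0 0; 75 0 0 -0.3 0 0 0; 75 0 0 0 0 0 0" --newtons 20

```text
clock: 21.82
tcp_pos: [0.471, -0.2241, 0.054]
orientation: [0.006, -0.025, 0.974, -0.224]
wrist_force: [-0.2, 0.8, -0.4]
finger_gap: 0.0639
```

Run:
```python
from h import *
st()
snap('side','s22',(220,150,330,240),6)
```

```text
t 21.825 p [ 0.471  -0.2241  0.054 ] F [-0.2295  0.7532 -0.3709] gap 0.06387893241619613 q [-0.362   0.2435 -0.5998  0.5342 -0.412  -0.4536]
[[-0.9987 -0.0458  0.0228]
 [-0.0512  0.8981 -0.4369]
 [-0.0005 -0.4375 -0.8992]]
```

View pics/s22.png

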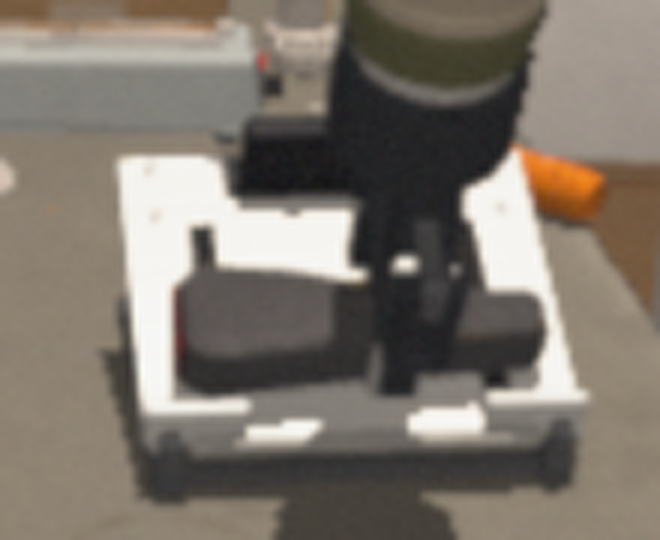

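Scanner rests on the open panel. Back off along the panel normal.

Call:
play_rows --series "80 0 0 -0.5 0 0 0; 80 0 0 -1 0 0 0; 80 0 0 -2 0 0 0; 80 0 0 -3 0 0 0; 80 0 0 -4 0 0 0; 80 0 0 -4 0 0 0; 80 0 0 -3 0 0 0; 80 0 0 0 0 0 0"

```text
clock: 22.88
tcp_pos: [0.4685, -0.1471, 0.2141]
orientation: [0.008, -0.025, 0.974, -0.225]
wrist_force: [-0.7, -0.4, -0.5]
finger_gap: 0.0684
```

Call:
play_rows --series "80 0 5 -1 0 0 0; 80 0 5 -1 0 0 0; 80 0 5 -1 0 0 0; 80 0 0 0 0 0 0; 80 0 0 0 0 0 0"

```text
clock: 23.5
tcp_pos: [0.459, -0.0001, 0.1719]
orientation: [0.005, -0.025, 0.974, -0.224]
wrist_force: [-0.1, -0.4, 0.4]
finger_gap: 0.0681
```

Run:
```python
from h import *
st()
snap('side','s23',(220,150,330,240),6);snap('top','t23',(130,130,310,270),4)
for nm,t in(('top',(130,130,4)),('side',(220,150,6))):
  print(nm,[( (p-np.array(t[:2]))*t[2]).round(0) for p in proj(nm,[seat-.034*u+.09*yv+0*n,seat-.034*u-.09*yv,seat-.0055*u+.034*n,seat-.034*u+.08*yv+.034*n])])
```

```text
t 23.5 p [ 0.459  -0.0001  0.1719] F [-0.0821 -0.3697  0.3912] gap 0.06811223136749871 q [ 0.1175  0.1688 -0.3543  1.0809 -0.4519  0.0733]
[[-0.9987 -0.0468  0.0216]
 [-0.0515  0.8979 -0.4371]
 [ 0.001  -0.4376 -0.8991]]
top [array([422., 198.]), array([435., 459.]), array([440., 319.]), array([398., 206.])]
side [array([149., 415.]), array([566., 404.]), array([360., 307.]), array([178., 365.])]
```

View pics/s23.png

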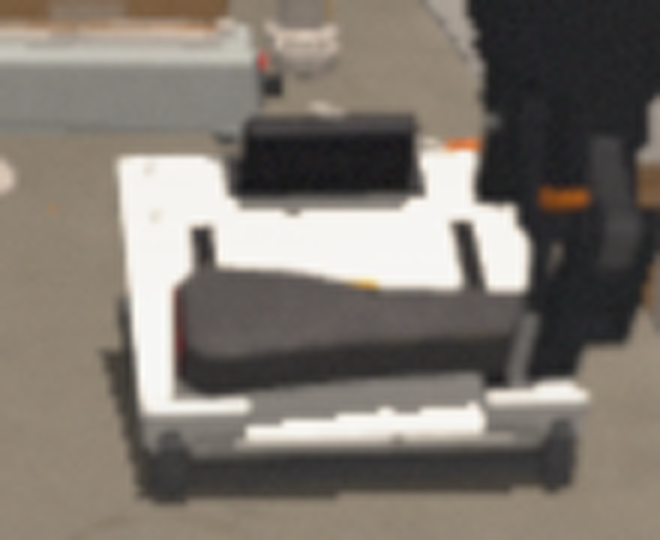

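View pics/t23.png

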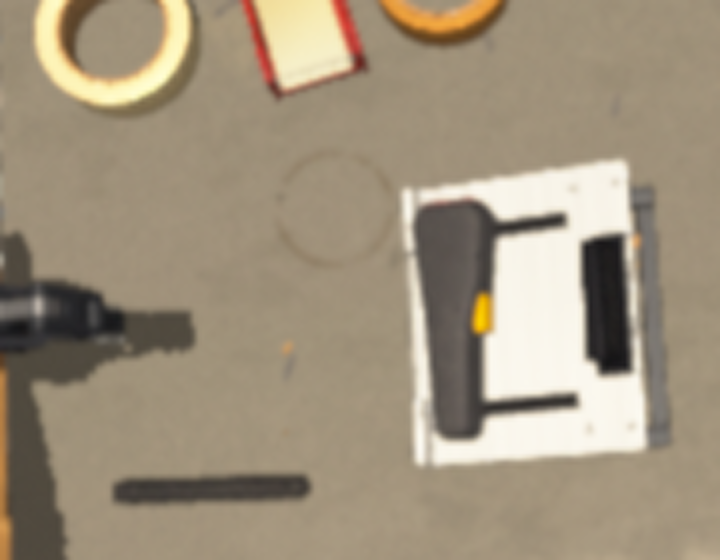

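Run:
```python
from workcell import workorder
print(workorder.hand_in())
```

```text
the job is handed in; nothing more can be done
None
```

I lifted the rest by its pull until it opened and stayed up. I then laid the scanner on the slope, let go, backed off and handed the job in at about 23.5 s.

**Last checks:** the final top and side pictures show:
- The panel is open.
- The scanner lies across it behind both lips, with its length centred to within a few millimetres. I took its flatness from how it rests in the pictures and did not measure it.
- The gripper is clear, with the wrist force near zero.
- The marker and tape rolls look unmoved in the final picture, and the screwdriver was clear of every move.

**What went wrong or disagreed:**
- **First grip on the pull:** it closed on nothing, because in the pictures the real fingertips stand about 25 mm higher than the stated tool geometry implies. I corrected for this by camera and force for every grasp after that.
- **Scanner set-down:** contact showed as about 4–5 N of force change each of the two times it touched the panel. The panel stayed open.

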